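# Lock the spare tool batteries into the free docks of the battery board

## Robot

A 6-joint arm with a two-finger parallel gripper is mounted at the origin on a cart in front of the work surface, level with it; the furniture and walls round the work are solid. World frame = base frame: x ahead of the robot, y to its left, z up, the work surface at z = 0. Lengths are in mm, angles in rad, forces in N, time in s.
With the tool pointing down it reaches from about 400 to 925 mm from the base axis. Payload 12.5 kg.
Tool frame: the origin (TCP) lies at the very end of the fingers, on their centre line; the grasp point (between the pads) lies 19 mm behind it; z points along the fingers, y is the line along which they close (so a half turn about z gives the same grasp; the last joint's range is limited). The gripper opens to 95 mm and grips with 3 to 60 N. Pads are 20 mm wide; open, the fingers measure 119 mm over their backs; the gripper's body (75 mm by 180 mm) begins 59 mm behind the grasp point.
Start: joints at [1.235, 0.491, 1.559, -0, 1.092, -0.106], TCP at [142.346, 608.592, 214.661] pointing down, gripper open.
Joint ranges: [-3.1, 3.1], [-0.84, 2.19], [0.05, 2.79], [-1.13, 4.28], [0.06, 2.93], [-2.69, 2.69]. Speed limits (rad/s): [2.22, 2.22, 2.79, 3.14, 3.14, 3.14].

## Interface

Orientations are given as [roll, pitch, yaw] about the fixed x, y, z axes, in that order (R = Rz(yaw) Ry(pitch) Rx(roll)).
In Python, from cell import env gives the robot as it stands.
- The arm moves only by the shell command python3 steer.py FILE, which reads ROWS from the file FILE. ROWS is a JSON object whose key "motion" holds a list of rows, 1 to 5 of them, each of 5 numbers: dx, dy, dz in units of 50 mm, then a turn about the tool's z in units of 0.25 rad, then the opening from 0.0 (shut) to 1.0 (fully open); each row is the pose to reach, as a shift and turn from the pose commanded when the command began, along the tool's axes at that moment; what a row does not reach only later rows make up. A row lasts 1/12 s, in which the tool goes at most 41.7 mm and 0.125 rad, less where a joint would pass 70% of its speed; a pose out of reach is approached as far as the arm can. The fingers move at their own pace and stop on an object; the grip force is fixed at half the most. Time passes only in rows, so rows that do not move let the fingers close. It prints the time, the measured TCP pose, the force, the opening and the grip force at its end. Input that does not fit is refused with a message, and nothing moves.
- env.state(): the state, without advancing time (a new reading comes with each control period).
- env.read_camera(name): name is "scene" or "top"; returns (picture, depth): 400x640x3 uint8, red, green, blue; 400x640 float32, mm along the optical axis (not along the pixel's ray), 0 where there is no reading.
- env.camera_info(name): a dict with "vertical_fov" (degrees; the focal length in pixels is half the picture's height over the tangent of half this angle, whatever the lens; pixels are square), "cx", "cy" (the principal point, pixels), "dist_coeffs" ([k1, k2, p1, p2, k3] as OpenCV has them; the pictures are not rectified), "origin" and "attitude" of the camera in the world. Camera axes: x right, y down, z forward; pixel columns grow to the right and rows downward; lengths in mm; the calibration is good to about 2 mm. A picture is of the moment at which its call begins. camera_info takes no time and is no camera call.
- env.job_done(): hands the job in; it is judged then, once.
The state is a dict: "t": time; "joints": joint angles; "qvel": joint speeds; "tau": joint torques, N m; "eef_pos": TCP position; "tcp_rot": TCP orientation; "ft_force": force on the tool from outside, world axes, zero at the start; "moment": the same for the moment, N m; "opening": opening from 0.0 (shut) to 1.0 (fully open); "grip_force": force on a finger pad.
Only numpy, scipy, OpenCV 4.12 (cv2) and the standard library are available. Lean on these libraries where they do the work, as an engineer would, in place of code of your own. Each camera call takes 0.05 s, during which the arm holds its last target. There are 200 camera calls.

## Task

Two of the four docks on the plywood battery board are empty. Take the two spare battery packs from the table and put one in each empty dock: press the pack down over the orange spring catch, slide it under the rails until it is fully home and let the catch snap back up in front of it. Leave the packs that are already docked and the other things on the table as they are.

Things in the scene. Friction and masses are not known exactly. Their poses are not given: they have to be found in the camera images.
- spare_1: spare battery pack, black with a red frame on top, 104 long (x) x 62 wide (y) x 58 high, 0.34 to 0.55 kg, fits either end first; starts on the table before the board. Origin: centre of underside, z up. Grip it across the 62 mm width of its body, which spans heights 18 to 58; fingertips 22 or more above the underside stay clear of the dock's rails.
- spare_2: second spare battery pack, like spare_1. Below the body a pack has a neck 36 wide (heights 9 to 18) and at the bottom a flat foot flange 104 x 52 x 9 high, so a groove runs along each long side: the dock's rail lips reach into it over the flange.
- docked_1: battery pack like spare_1 that starts locked in one of the docks; same size and origin. To be left alone.
- docked_2: battery pack like spare_1 that starts locked in another dock; same size and origin. To be left alone.
- seat_1 (a point): home position in a dock: the point on the dock's floor (26 above the table) where the centre of the pack's underside belongs. +x: direction in which a pack slides home, away from the robot; z up. Four alike grey docks, 100 apart, sit in a row on a fixed plywood board 186 x 430 x 12; their order and which are empty vary (empty: no pack stands on it).
- seat_2 (a point): home position in another dock, like seat_1. Docks in the seat frame: floor 67 wide, x = -70 to +62, flat but for the catch; on each side a rail from x = 16 to 62 (walls at y = +-28.5, lips 11.5 to 15.5 above the floor reaching in to y = +-20.5), flared mouth x = 3 to 16, end stop face at x = +54.
- seat_3 (a point): home position in another dock, like seat_1. The lips do not let a pack be lowered straight into its home: lower it before the rails (pack centre at x = -55 to -42 in the seat frame), press it flat on the floor, which pushes the catch down, then slide it along +x with the catch held under it right up to the end stop; its tail is then past the catch.
- seat_4 (a point): home position in another dock, like seat_1. A pack that is home touches or nearly touches the end stop (5 mm of play lengthwise, from x = -3 to +2, and 2.5 either way sideways) and lies flat on the floor.
- catch_1 (a joint): angle (rad) of the orange sprung catch of the dock of seat_1: a tongue 23 wide on the dock's centre line, hinged at x = -10 in the seat frame; its nose, x = -55 to -61, stands 7.5 above the floor. 0 = up, standing before the end of a pack that is home; about 0.16 = pressed flush with the floor; limit 0.26.
- catch_2 (a joint): the same for the dock of seat_2. The catch takes about 5 N on its nose to start and 9 N to hold flush, more than a pack's weight, and springs back up by itself when free.
- catch_3 (a joint): the same for the dock of seat_3. Before the nose the catch slopes down to a thumb pad, level with the floor, that ends at x = -90.
- catch_4 (a joint): the same for the dock of seat_4. Sliding a pack over the pressed catch takes 5 to 12 N, for a moment up to about 25 N to start it moving.
- tape_measure: bystander: yellow and black tape measure, 34 x 105 x 68 high, on the table in front of the board; origin under its centre
- spray_can: bystander: spray can, 62 across, 190 high, standing to the left of the board; origin under its centre
- torch: bystander: grey torch lying on the table to the right of the board, 36 x 120 x 36; origin under its centre

How it is judged (in metres and radians):
On the way, in this order (a step that is already met when the one before it is completed fails the run):
1. one spare pack is home in an empty dock with the catch back up in front of it (((x of spare_1 in the frame of seat_3 between -0.005 and 0.005 m and y of spare_1 in the frame of seat_3 between -0.007 and 0.007 m and z of spare_1 in the frame of seat_3 below 0.004 m and angle between spare_1's own z axis and vertical below 0.06 rad and angle between the x axis of spare_1 and the x axis of seat_3, either way round below 0.14 rad and value of joint catch_3 below 0.04 rad) or (x of spare_1 in the frame of seat_4 between -0.005 and 0.005 m and y of spare_1 in the frame of seat_4 between -0.007 and 0.007 m and z of spare_1 in the frame of seat_4 below 0.004 m and angle between spare_1's own z axis and vertical below 0.06 rad and angle between the x axis of spare_1 and the x axis of seat_4, either way round below 0.14 rad and value of joint catch_4 below 0.04 rad) or (x of spare_2 in the frame of seat_3 between -0.005 and 0.005 m and y of spare_2 in the frame of seat_3 between -0.007 and 0.007 m and z of spare_2 in the frame of seat_3 below 0.004 m and angle between spare_2's own z axis and vertical below 0.06 rad and angle between the x axis of spare_2 and the x axis of seat_3, either way round below 0.14 rad and value of joint catch_3 below 0.04 rad) or (x of spare_2 in the frame of seat_4 between -0.005 and 0.005 m and y of spare_2 in the frame of seat_4 between -0.007 and 0.007 m and z of spare_2 in the frame of seat_4 below 0.004 m and angle between spare_2's own z axis and vertical below 0.06 rad and angle between the x axis of spare_2 and the x axis of seat_4, either way round below 0.14 rad and value of joint catch_4 below 0.04 rad))), for 0.2 s.
2. both spare packs are home, one in each empty dock, catches up (((x of spare_1 in the frame of seat_3 between -0.005 and 0.005 m and y of spare_1 in the frame of seat_3 between -0.007 and 0.007 m and z of spare_1 in the frame of seat_3 below 0.004 m and angle between each of spare_1, spare_2's own z axis and vertical below 0.06 rad and angle between the x axis of spare_1 and the x axis of seat_3, either way round below 0.14 rad and value of joint each of catch_3, catch_4 below 0.04 rad and x of spare_2 in the frame of seat_4 between -0.005 and 0.005 m and y of spare_2 in the frame of seat_4 between -0.007 and 0.007 m and z of spare_2 in the frame of seat_4 below 0.004 m and angle between the x axis of spare_2 and the x axis of seat_4, either way round below 0.14 rad) or (x of spare_1 in the frame of seat_4 between -0.005 and 0.005 m and y of spare_1 in the frame of seat_4 between -0.007 and 0.007 m and z of spare_1 in the frame of seat_4 below 0.004 m and angle between each of spare_1, spare_2's own z axis and vertical below 0.06 rad and angle between the x axis of spare_1 and the x axis of seat_4, either way round below 0.14 rad and value of joint each of catch_4, catch_3 below 0.04 rad and x of spare_2 in the frame of seat_3 between -0.005 and 0.005 m and y of spare_2 in the frame of seat_3 between -0.007 and 0.007 m and z of spare_2 in the frame of seat_3 below 0.004 m and angle between the x axis of spare_2 and the x axis of seat_3, either way round below 0.14 rad))), for 0.2 s.
At the end, for the whole second after the job is handed in: Every dock holds a pack, one spare in each that was empty: within 5 mm of home along the dock, 7 mm across, 4 mm in height, level (0.06 rad) and in line (0.14 rad), its catch back up (below 0.04 rad); spares at rest (below 10 mm/s) (((x of spare_1 in the frame of seat_3 between -0.005 and 0.005 m and y of spare_1 in the frame of seat_3 between -0.007 and 0.007 m and z of spare_1 in the frame of seat_3 below 0.004 m and angle between each of spare_1, spare_2's own z axis and vertical below 0.06 rad and angle between the x axis of spare_1 and the x axis of seat_3, either way round below 0.14 rad and value of joint each of catch_3, catch_4 below 0.04 rad and x of spare_2 in the frame of seat_4 between -0.005 and 0.005 m and y of spare_2 in the frame of seat_4 between -0.007 and 0.007 m and z of spare_2 in the frame of seat_4 below 0.004 m and angle between the x axis of spare_2 and the x axis of seat_4, either way round below 0.14 rad) or (x of spare_1 in the frame of seat_4 between -0.005 and 0.005 m and y of spare_1 in the frame of seat_4 between -0.007 and 0.007 m and z of spare_1 in the frame of seat_4 below 0.004 m and angle between each of spare_1, spare_2's own z axis and vertical below 0.06 rad and angle between the x axis of spare_1 and the x axis of seat_4, either way round below 0.14 rad and value of joint each of catch_4, catch_3 below 0.04 rad and x of spare_2 in the frame of seat_3 between -0.005 and 0.005 m and y of spare_2 in the frame of seat_3 between -0.007 and 0.007 m and z of spare_2 in the frame of seat_3 below 0.004 m and angle between the x axis of spare_2 and the x axis of seat_3, either way round below 0.14 rad)) and linear speed of each of spare_1, spare_2 below 0.01 m/s and x of docked_1 in the frame of seat_1 between -0.005 and 0.005 m and y of docked_1 in the frame of seat_1 between -0.007 and 0.007 m and z of docked_1 in the frame of seat_1 below 0.004 m and angle between each of docked_1, docked_2's own z axis and vertical below 0.06 rad and angle between the x axis of docked_1 and the x axis of seat_1, either way round below 0.14 rad and value of joint each of catch_1, catch_2 below 0.04 rad and x of docked_2 in the frame of seat_2 between -0.005 and 0.005 m and y of docked_2 in the frame of seat_2 between -0.007 and 0.007 m and z of docked_2 in the frame of seat_2 below 0.004 m and angle between the x axis of docked_2 and the x axis of seat_2, either way round below 0.14 rad); the robot touches nothing.
It fails at once if a pack that was already docked is shifted by more than 10 mm or its catch is pressed open (distance of any of docked_1, docked_2 from where it was at the start of the episode above 0.01 m or value of joint any of catch_1, catch_2 above 0.1 rad).
It fails at once if a bystander is shifted by more than 30 mm (distance of any of tape_measure, spray_can, torch from where it was at the start of the episode above 0.03 m).
It also fails if it takes over 54 s, if anything falls off the work surface, if the arm or the gripper's body presses on something with over 40 N, if the wrist force passes 120 N, or if a joint passes its speed limit or range.

## Working session

There is one attempt and no reset: what is moved stays moved. The work goes in short steps, Python scripts to look and compute and a shell command to move; the robot and the scene stay as the last step left them, time stands still between calls to the robot, and variables do not carry over. Pictures are saved under pics/ and viewed, at most 10 in all, crops included, and the job is handed in when it is done.

```bash
ls; mkdir -p pics; cat > h.py <<'E'
import numpy as np,cv2
from cell import env
from scipy.spatial.transform import Rotation as R
def cam(n):
    i=env.camera_info(n); f=200/np.tan(np.radians(i["vertical_fov"])/2)
    K=np.array([[f,0,i["cx"]],[0,f,i["cy"]],[0,0,1]]); return i,K
def cloud(n,d):
    i,K=cam(n); v,u=np.mgrid[0:400,0:640]
    p=cv2.undistortPoints(np.stack([u,v],-1).reshape(-1,1,2).astype(float),K,np.array(i["dist_coeffs"])).reshape(400,640,2)
    P=np.dstack([p,np.ones((400,640))])*d[...,None]
    A=np.array(i["attitude"]); Rm=A if A.shape==(3,3) else R.from_euler('xyz',A).as_matrix()
    W=P@Rm.T+np.array(i["origin"]); W[d<=0]=np.nan; return W
E
python3 - <<'E'
from h import *
for n in("scene","top"):
    i,K=cam(n);print(i)
    p,d=env.read_camera(n);cv2.imwrite(f"pics/{n}0.png",p[...,::-1]);np.savez(f"{n}0.npz",p=p,d=d)
print(env.state())
E
```

```text
cell.py
pics
steer.py
{'vertical_fov': 47.359143520464436, 'cx': 320.02443902191783, 'cy': 196.94909034094806, 'dist_coeffs': array([-0.01949535,  0.        ,  0.        ,  0.        ,  0.        ]), 'origin': array([-167.12625253, -429.06456909,  801.59511299]), 'attitude': array([-2.31884534,  0.01181572, -1.0444912 ])}
{'vertical_fov': 51.44915510407893, 'cx': 316.30069660856395, 'cy': 192.16528232861737, 'dist_coeffs': array([0.03251055, 0.        , 0.        , 0.        , 0.        ]), 'origin': array([ 439.65605451,    1.48923785, 1087.39990873]), 'attitude': array([-3.03451171,  0.01653356, -1.56831339])}
{'t': 0.1, 'joints': array([ 1.23537781e+00,  4.91496793e-01,  1.55934964e+00, -1.91373547e-05,
        1.09170073e+00, -1.05587576e-01]), 'qvel': array([-2.21812439e-04,  2.93625726e-04, -3.74776428e-03,  2.60260284e-04,
        3.47392715e-04, -3.67958523e-05]), 'tau': array([ 3.16051817e-03, -6.13622403e+01, -2.58603448e+01,  6.94546360e-02,
        4.70309670e-02, -1.04202950e-04]), 'eef_pos': array([142.29296242, 608.38516395, 214.13511445]), 'tcp_rot': array([-3.14064167e+00, -8.37174545e-05,  2.91177050e+00]), 'ft_force': array([ 0.15434755, -0.11563326, -0.27302118]), 'moment': array([-0.01900607,  0.01427876, -0.00217362]), 'grip_force': 0.0, 'opening': 1.001150091709837}
```
View pics/top0.png

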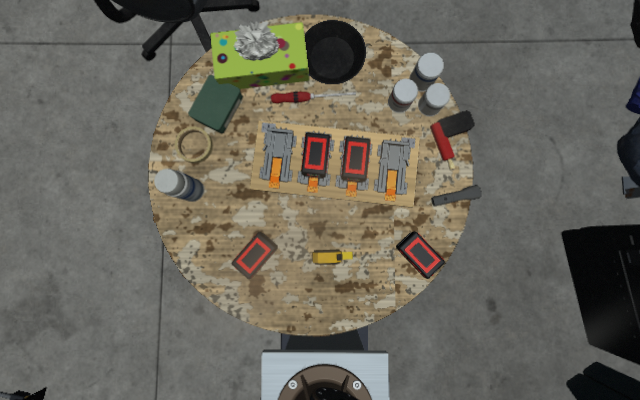

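View pics/scene0.png

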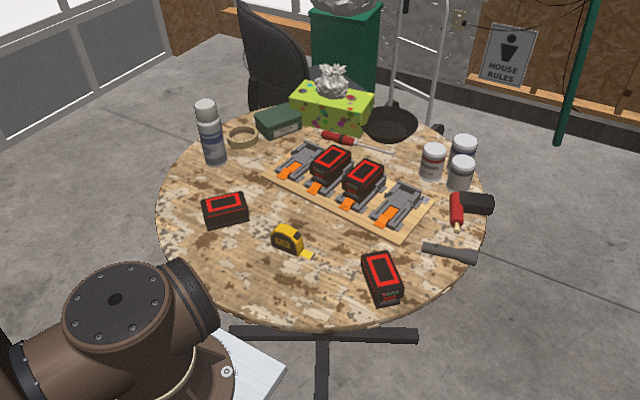

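The top view shows spares at about (255,255) and (421,255), and docked packs at (316,157) and (354,159). The empty docks are the two outer ones, at (278,155) and (393,167), and the tape measure is at (330,257).

```bash
cat >> h.py <<'E'
def ray(n,uv,z):
    i,K=cam(n); uv=np.array(uv,float).reshape(-1,1,2)
    p=cv2.undistortPoints(uv,K,np.array(i["dist_coeffs"])).reshape(-1,2)
    D=np.c_[p,np.ones(len(p))]@R.from_euler('xyz',i["attitude"]).as_matrix().T; o=np.array(i["origin"])
    return o+D*((z-o[2])/D[:,2])[:,None]
def reds(n,p,zf):
    h=cv2.cvtColor(p,cv2.COLOR_RGB2HSV)
    m=(((h[...,0]<6)|(h[...,0]>174))&(h[...,1]>170)&(h[...,2]>90)).astype(np.uint8)
    out=[]
    for c in cv2.findContours(m,cv2.RETR_EXTERNAL,cv2.CHAIN_APPROX_NONE)[0]:
        if cv2.contourArea(c)<150: continue
        z=zf(c); W=ray(n,c.reshape(-1,2),z)[:,:2].astype(np.float32)
        (cx,cy),(a,b),an=cv2.minAreaRect(W); an=an if a>b else an-90
        out.append((c.mean((0,1)).round(),z,np.round([cx,cy,max(a,b),min(a,b),(an+90)%180-90],1)))
    return out
E
python3 - <<'E'
from h import *
for n in("top","scene"):
    f=np.load(n+"0.npz");p,d=f["p"],f["d"];W=cloud(n,d)
    def zf(c):
        z=np.nanmedian(W[c[:,0,1],c[:,0,0],2]);print("depth z",z.round(1)); return 58 if z<70 else 84
    for r in reds(n,p,zf):print(n,*r)
    h=cv2.cvtColor(p,cv2.COLOR_RGB2HSV)
    m=((h[...,0]>8)&(h[...,0]<18)&(h[...,1]>215)&(h[...,2]>180)).astype(np.uint8)
    for c in cv2.findContours(m,cv2.RETR_EXTERNAL,cv2.CHAIN_APPROX_NONE)[0]:
        if cv2.contourArea(c)<40: continue
        Q=ray(n,c.reshape(-1,2),28)[:,:2].astype(np.float32);print(n,"orange",c.mean((0,1)).round(),np.round(cv2.minAreaRect(Q)[0],1),np.round(cv2.minAreaRect(Q)[1:][0],1),round(cv2.minAreaRect(Q)[2],1))
    # gray pixels above floor in empty docks
    g=(h[...,1]<45)&(W[...,0]>500)&(W[...,0]<800)&(abs(W[...,1])<260)
    for lo,hi in((24,29),(38,46)):
        s=g&(W[...,2]>lo)&(W[...,2]<hi); P=W[s]; print(n,lo,s.sum())
        for side in(1,-1):
            q=P[(side*P[:,1])>75]
            if len(q)>20: print(side,np.round(np.percentile(q,[2,50,98],axis=0),1).tolist(),np.round(cv2.minAreaRect(q[:,:2].astype(np.float32))[0],1))
p=np.load("top0.npz")["p"];cv2.imwrite("pics/crop.png",cv2.resize(p[110:220,235:435,::-1],(800,440),interpolation=cv2.INTER_CUBIC))
E
```

```text
depth z 58.5
depth z 84.7
depth z 84.4
depth z 27.7
top [422. 255.] 58 [ 397.1 -238.3   75.3   43.    43.2]
top [356. 157.] 84 [634.1 -77.8  76.3  44.9  -6.6]
top [315. 153.] 84 [644.5  21.6  77.9  46.5  -6.5]
top [442. 141.] 58 [ 679.8 -297.4   93.5   25.8   18.7]
top 24 1524
1 [[587.6, 90.4, 24.1], [653.3, 119.5, 26.1], [748.7, 238.5, 28.8]] [697.7 172.7]
-1 [[556.8, -209.1, 24.1], [618.9, -181.3, 26.2], [772.6, -92.9, 28.8]] [ 678.9 -174.6]
top 38 485
1 [[663.1, 82.1, 38.2], [692.0, 115.5, 41.7], [715.4, 151.9, 45.7]] [687.7 115.9]
-1 [[629.1, -254.4, 38.3], [664.9, -188.6, 41.8], [791.8, -136.2, 45.8]] [ 719.5 -167. ]
depth z 59.0
depth z 26.5
depth z 59.0
depth z 84.7
depth z 84.5
scene [382. 270.] 58 [ 395.8 -238.5   79.6   47.5   43.4]
scene [456. 208.] 58 [ 648.7 -312.3  105.6   27.4   18.4]
scene [223. 202.] 58 [393.2 174.   79.1  48.  -40.8]
scene [363. 171.] 84 [632.1 -78.1  81.4  47.7  -7.3]
scene [330. 156.] 84 [643.2  21.1  81.5  48.2  -6.5]
scene orange [389. 213.] [ 583.1 -175.1] [22.2 44.2] 80.4
scene orange [314. 188.] [572.6  27.5] [41.5 23.9] 1.0
scene orange [289. 170.] [599.7 124.2] [25.4 75.3] 84.8
scene 24 1390
1 [[586.1, 90.3, 24.3], [654.3, 124.6, 26.4], [754.1, 249.3, 28.7]] [695.6 172.5]
-1 [[553.2, -215.9, 24.3], [617.2, -172.2, 26.4], [772.3, -93.4, 28.8]] [ 673.8 -169.3]
scene 38 495
1 [[663.7, 81.4, 38.3], [696.9, 112.4, 41.9], [756.4, 248.5, 45.8]] [704.6 166.9]
-1 [[584.6, -229.3, 38.1], [665.5, -191.1, 41.8], [785.9, -84.1, 45.8]] [ 681.4 -174.4]
```

View pics/crop.png

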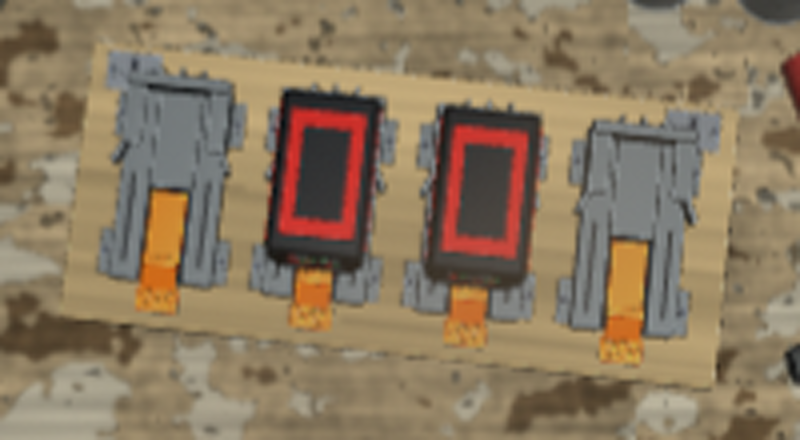

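The crop confirms the outer docks are empty with both catches up, and the row is yawed about -6.3°. The left tongue is at crop (165,235) and the right one at (627,290).

```bash
python3 - <<'E'
from h import *
Y=np.radians(-6.3);ex=np.array([np.cos(Y),np.sin(Y)]);ey=np.array([-ex[1],ex[0]])
for n in("top","scene"):
    f=np.load(n+"0.npz");p,d=f["p"],f["d"]
    h=cv2.cvtColor(p,cv2.COLOR_RGB2HSV)
    W=ray(n,np.dstack(np.meshgrid(range(640),range(400))).reshape(-1,2),28).reshape(400,640,3)
    reg=(W[...,0]>500)&(W[...,0]<760)&(abs(W[...,1])<230)
    m=((h[...,0]>7)&(h[...,0]<20)&(h[...,1]>190)&(h[...,2]>150)&reg).astype(np.uint8)
    for c in cv2.findContours(m,cv2.RETR_EXTERNAL,cv2.CHAIN_APPROX_NONE)[0]:
        if cv2.contourArea(c)<25: continue
        Q=W[c[:,0,1],c[:,0,0],:2];l=Q@np.c_[ex,ey]
        print(n,"orange",c.mean((0,1)).round(),"local x",l[:,0].min().round(1),l[:,0].max().round(1),"y",l[:,1].min().round(1),l[:,1].max().round(1),"mid",((l[:,1].min()+l[:,1].max())/2).round(1))
    for q in((643.8,21.4),(633.1,-78)): print("docked local",np.round(np.c_[ex,ey].T@np.array(q),1))
    C=cloud(n,d)
    for z in (41.5,26):   # gray structures from depth
        P=C[(abs(C[...,2]-z)<(3 if z>30 else 1.5))&(h[...,1]<60)]
        L=P[:,:2]@np.c_[ex,ey]
        for yc in(191.5,-108.5):
          yy=L[(abs(L[:,1]-yc)<45)&(L[:,0]>540)&(L[:,0]<720)]
          if z>30: print(n,yc,"lip y hist",np.histogram(yy[:,1]-yc,np.arange(-42,43,4))[0],"x",np.percentile(yy[:,0],[2,98]).round(1))
    if n=="top":
        v=np.where(h[...,1]<60)
# spare left in top with looser mask
p=np.load("top0.npz")["p"];h=cv2.cvtColor(p,cv2.COLOR_RGB2HSV)
print(h[235:275:6,255].tolist(),h[140:170:6,305].tolist())
m=(((h[...,0]<9)|(h[...,0]>172))&(h[...,1]>140)&(h[...,2]>70)).astype(np.uint8); m[:,:225]=0;m[:225]=0
for c in cv2.findContours(m,cv2.RETR_EXTERNAL,cv2.CHAIN_APPROX_NONE)[0]:
    if cv2.contourArea(c)>100: print(c.mean((0,1)),cv2.minAreaRect(ray("top",c.reshape(-1,2),58)[:,:2].astype(np.float32)))
E
```

```text
top orange [390. 192.] local x 560.2 577.5 y -119.5 -95.4 mid -107.5
top orange [312. 183.] local x 562.4 577.9 y 82.5 102.1 mid 92.3
top orange [275. 172.] local x 551.0 625.0 y 180.2 203.1 mid 191.7
docked local [637.6  91.9]
docked local [637.8  -8.1]
top 191.5 lip y hist [ 0  5 22 21 22  6  1  1  2  1  3  1  1  1  1 12 20 17 16  4  0] x [643.1 696.6]
top -108.5 lip y hist [ 0  2 15 24 17 12  2  2  1  1  0  2  2  0  0  7 24 21 23  2  2] x [644.5 695.4]
scene orange [385. 217.] local x 544.9 622.0 y -122.4 -96.2 mid -109.3
scene orange [347. 203.] local x 545.5 586.5 y -22.7 5.3 mid -8.7
scene orange [314. 188.] local x 544.6 585.7 y 76.7 104.3 mid 90.5
scene orange [289. 170.] local x 545.1 622.0 y 175.6 204.2 mid 189.9
docked local [637.6  91.9]
docked local [637.8  -8.1]
scene 191.5 lip y hist [ 0 11 13 14 15  1  0  3  2  2  1  1  2  3  2 14 15 11 11  1  0] x [645.8 695.1]
scene -108.5 lip y hist [ 0  1 17 19 17 14  3  2  3  1  3  2  3  2  2  2 21 19 10  2  0] x [645.9 693.1]
[[9, 114, 83], [2, 183, 198], [16, 37, 75], [15, 45, 80], [17, 44, 81], [3, 170, 191], [14, 74, 79]] [[120, 24, 21], [105, 16, 32], [178, 68, 56], [0, 162, 107], [1, 186, 186]]
[252.90410959 255.16438356] ((394.51715087890625, 173.7974090576172), (46.10300064086914, 78.12940216064453), 49.0079231262207)
[421.77333333 254.61333333] ((397.3744812011719, -238.90435791015625), (77.95368194580078, 46.075870513916016), 42.965213775634766)
```

Units first: shifts go in units of 50 mm and turns go in units of 0.25 rad. So -100 mm is -2, -10 mm is -0.2, 0.12 rad is 0.48.

```bash
cat > go.py <<'E'
import sys; from h import *
# x y z yaw -> tool-axis delta
s=env.state(); t=np.array([float(a) for a in sys.argv[1:5]]); r=R.from_euler('xyz',s["tcp_rot"])
d=r.inv().apply(t[:3]-s["eef_pos"]); y=s["tcp_rot"][2]
print("t",round(s["t"],2),"eef",s["eef_pos"].round(1),s["tcp_rot"].round(3),"F",s["ft_force"].round(1),"open",round(s["opening"],3),"grip",round(s["grip_force"],1),"j6",s["joints"][5].round(2))
print("delta",d.round(1),"turn",round(-((t[3]-y+np.pi)%(2*np.pi)-np.pi),3))
E
python3 go.py 384.8 181.8 120 2.426; echo '{"motion":[[-2,-0.2,0,0.48,1],[-2,-0.2,0,0.48,1]]}' > m.json && python3 steer.py m.json; python3 go.py 384.8 181.8 120 2.426
```

```text
t 0.1 eef [142.3 608.4 214.1] [-3.141 -0.     2.912] F [ 0.2 -0.1 -0.3] open 1.001 grip 0.0 j6 -0.11
delta [-333.3 -360.    94.4] turn 0.486
t: 0.27
eef_pos: [220.5, 581.7, 214.3]
tcp_rot: [-3.141, -0.0, 2.789]
ft_force: [0.9, 1.0, 0.2]
opening: 1.003
grip_force: 0.0
t 0.27 eef [220.5 581.7 214.3] [-3.141 -0.     2.789] F [0.9 1.  0.2] open 1.003 grip 0.0 j6 -0.12
delta [-292.5 -318.4   94.4] turn 0.363
```

Scaled: -153 mm is -3.06, -140 mm is -2.8, 0.36 rad is 1.44.

```bash
echo '{"motion":[[-2.8,-3.06,0,1.44,1],[-2.8,-3.06,0,1.44,1],[-2.8,-3.06,0,1.44,1],[-2.8,-3.06,0,1.44,1],[-2.8,-3.06,0,1.44,1]]}' > m.json && python3 steer.py m.json; python3 go.py 384.8 181.8 120 2.426
```

```text
t: 0.68
eef_pos: [300.5, 387.9, 214.4]
tcp_rot: [-3.141, -0.0, 2.431]
ft_force: [1.1, 0.5, 1.0]
opening: 1.003
grip_force: 0.0
t 0.68 eef [300.5 387.9 214.4] [-3.141 -0.     2.431] F [1.1 0.5 1. ] open 1.003 grip 0.0 j6 -0.08
delta [-198.3 -101.2   94.5] turn 0.005
```

Scaled: -196 mm is -3.92, -100 mm is -2.

```bash
echo '{"motion":[[-3.92,-2,0.8,0,1],[-3.92,-2,0.8,0,1],[-3.92,-2,0.8,0,1],[-3.92,-2,0.8,0,1],[-3.92,-2,0.8,0,1]]}' > m.json && python3 steer.py m.json >/dev/null; echo '{"motion":[[0,0,0,0,1],[0,0,0,0,1]]}' > m.json && python3 steer.py m.json; python3 go.py 384.8 181.8 24 2.426
```

```text
t: 1.27
eef_pos: [378.7, 198.5, 177.1]
tcp_rot: [-3.141, -0.001, 2.427]
ft_force: [-0.2, 0.5, 0.3]
opening: 0.997
grip_force: 0.0
t 1.27 eef [378.7 198.5 177.1] [-3.141e+00 -1.000e-03  2.427e+00] F [-0.2  0.5  0.3] open 0.997 grip 0.0 j6 -0.53
delta [-15.7  -8.5 153.1] turn 0.001
```

Scaled: -16 mm is -0.32, 100 mm is 2.

```bash
echo '{"motion":[[-0.32,-0.18,0.4,0,1],[-0.32,-0.18,1.2,0,1],[-0.32,-0.18,2,0,1],[-0.32,-0.18,2,0,1]]}' > m.json && python3 steer.py m.json; python3 go.py 384.8 181.8 24 2.426
```

```text
t: 1.6
eef_pos: [381.6, 183.2, 72.2]
tcp_rot: [-3.134, -0.005, 2.433]
ft_force: [-0.2, -0.7, 1.0]
opening: 1.001
grip_force: 0.0
t 1.6 eef [381.6 183.2  72.2] [-3.134 -0.005  2.433] F [-0.2 -0.7  1. ] open 1.001 grip 0.0 j6 -0.57
delta [-3.6  1.5 48.2] turn 0.007
```

```bash
echo '{"motion":[[0,0,0.5,0,1],[0,0,1.04,0,1],[0,0,1.04,0,1],[0,0,1.04,0,1]]}' > m.json && python3 steer.py m.json; python3 go.py 384.8 181.8 24 2.426
```

```text
t: 1.93
eef_pos: [384.1, 183.8, 26.3]
tcp_rot: [-3.14, -0.001, 2.433]
ft_force: [-0.1, 0.2, 0.3]
opening: 0.997
grip_force: 0.0
t 1.93 eef [384.1 183.8  26.3] [-3.140e+00 -1.000e-03  2.433e+00] F [-0.1  0.2  0.3] open 0.997 grip 0.0 j6 -0.57
delta [-1.9 -1.1  2.2] turn 0.007
```

Scaled: -2 mm is -0.04, 2 mm is 0.04.

```bash
echo '{"motion":[[-0.04,-0.02,0.04,0,0.5],[-0.04,-0.02,0.04,0,0.3],[-0.04,-0.02,0.04,0,0.3],[-0.04,-0.02,0.04,0,0.3],[-0.04,-0.02,0.04,0,0.3]]}' > m.json && python3 steer.py m.json>/dev/null; echo '{"motion":[[0,0,0,0,0.3],[0,0,0,0,0.3],[0,0,0,0,0.3],[0,0,0,0,0.3]]}' > m.json && python3 steer.py m.json;python3 go.py 384.8 181.8 24 2.426
```

```text
t: 2.68
eef_pos: [385.5, 181.1, 23.9]
tcp_rot: [3.141, 0.001, 2.432]
ft_force: [-1.3, 1.7, 8.8]
opening: 0.649
grip_force: 30.0
t 2.68 eef [385.5 181.1  23.9] [3.141e+00 1.000e-03 2.432e+00] F [-1.3  1.7  8.8] open 0.649 grip 30.0 j6 -0.58
delta [ 1.   0.1 -0.1] turn 0.006
```

Scaled: -96 mm is -1.92, -60 mm is -1.2.

```bash
echo '{"motion":[[0,0,-0.4,0,0.3],[0,0,-1.2,0,0.3],[0,0,-1.92,0,0.3],[0,0,-1.92,0,0.3]]}' > m.json && python3 steer.py m.json; python3 go.py 600 126 110 3.032; python3 - <<'E'
from h import *
W=[.9940,-.1097];c=np.array([652.5,120.6]);e=np.array(W)
print("preseat pack",c-48*e,"tcp",c-60*e)
E
```

```text
t: 3.02
eef_pos: [386.9, 181.5, 124.1]
tcp_rot: [3.135, 0.004, 2.432]
ft_force: [1.3, 0.3, -2.7]
opening: 0.65
grip_force: 30.0
t 3.02 eef [386.9 181.5 124.1] [3.135 0.004 2.432] F [ 1.3  0.3 -2.7] open 0.65 grip 30.0 j6 -0.58
delta [-197.8   96.6   15.5] turn -0.6
preseat pack [604.788  125.8656] tcp [592.86  127.182]
```

```bash
echo '{"motion":[[-0.6,0.28,0,-0.4,0.3],[-1.4,0.68,0,-0.88,0.3],[-2.16,1.04,0,-1.36,0.3],[-2.92,1.42,0,-1.84,0.3],[-3.6,1.74,0,-2.32,0.3]]}' > m.json && python3 steer.py m.json>/dev/null; echo '{"motion":[[0,0,0,-0.08,0.3],[0,0,0,-0.08,0.3]]}' > m.json && python3 steer.py m.json; python3 go.py 592.9 127.2 110 3.032
python3 - <<'E'
from h import *
p,d=env.read_camera("top");cv2.imwrite("pics/t1.png",p[...,::-1])
q,e=env.read_camera("scene");cv2.imwrite("pics/s1.png",q[...,::-1])
z=env.state()["eef_pos"][2]-24+58
for n,i in(("top",p),("scene",q)):
    h=cv2.cvtColor(i,cv2.COLOR_RGB2HSV)
    for r in reds(n,i,lambda c:z):print(n,*r)
cv2.imwrite("pics/m1.png",np.hstack([cv2.resize(p[110:220,215:415,::-1],(400,220)),cv2.resize(q[110:220,215:415,::-1],(400,220))]))
E
```

```text
t: 3.6
eef_pos: [579.0, 128.7, 117.5]
tcp_rot: [-3.141, -0.002, 3.031]
ft_force: [-0.7, 1.2, -3.7]
opening: 0.654
grip_force: 30.0
t 3.6 eef [579.  128.7 117.5] [-3.141e+00 -2.000e-03  3.031e+00] F [-0.7  1.2 -3.7] open 0.654 grip 30.0 j6 -1.35
delta [-14.    0.1   7.5] turn -0.001
top [356. 157.] 152.12074641490267 [621.  -72.5  70.9  41.9  -6.6]
top [316. 153.] 152.12074641490267 [630.6  20.2  72.6  43.3  -6.5]
top [442. 142.] 152.12074641490267 [ 657.  -269.8   83.5   24.5   18.5]
scene [382. 270.] 152.12074641490267 [ 324.6 -262.8   69.7   41.4   43.8]
scene [456. 209.] 152.12074641490267 [ 544.8 -327.3   91.2   24.    18.4]
scene [363. 171.] 152.12074641490267 [ 556.4 -111.4   74.1   43.    -7.3]
scene [330. 156.] 152.12074641490267 [566.1 -21.6  73.8  43.8  -7. ]
```

View pics/m1.png

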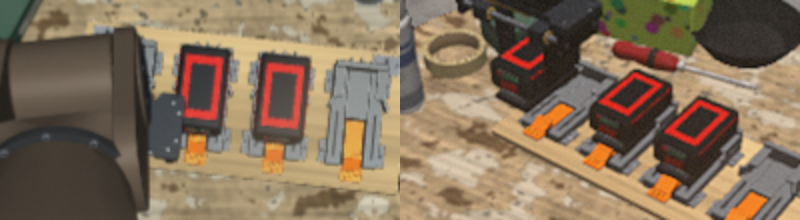

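Left (top view), the arm hides the dock. Right (scene view), the pack is held level above the left dock at about (520,75), in line with the rails. I'll descend.

Scaled: 50 mm is 1, -14 mm is -0.28.

```bash
echo '{"motion":[[-0.28,0,0.5,0,0.3],[-0.28,0,1,0,0.3],[-0.28,0,1,0,0.3],[-0.28,0,1,0,0.3]]}' > m.json && python3 steer.py m.json; python3 go.py 592.9 127.2 49 3.032
```

```text
t: 4.03
eef_pos: [590.5, 128.5, 68.7]
tcp_rot: [-3.141, -0.003, 3.032]
ft_force: [-0.0, 0.2, -2.6]
opening: 0.651
grip_force: 30.0
t 4.03 eef [590.5 128.5  68.7] [-3.141e+00 -3.000e-03  3.032e+00] F [-0.   0.2 -2.6] open 0.651 grip 30.0 j6 -1.36
delta [-2.6 -1.1 19.7] turn -0.0
```

Scaled: -1 mm is -0.02, 19 mm is 0.38.

```bash
echo '{"motion":[[-0.04,-0.02,0.1,0,0.3],[-0.04,-0.02,0.2,0,0.3],[-0.04,-0.02,0.28,0,0.3],[-0.04,-0.02,0.34,0,0.3],[-0.04,-0.02,0.38,0,0.3]]}' > m.json && python3 steer.py m.json; echo '{"motion":[[0,0,0.02,0,0.3],[0,0,0.02,0,0.3]]}' > m.json && python3 steer.py m.json; python3 go.py 592.9 127.2 49 3.032
```

```text
t: 4.45
eef_pos: [594.0, 127.1, 50.9]
tcp_rot: [3.141, 0.0, 3.032]
ft_force: [-3.2, 1.7, 5.1]
opening: 0.648
grip_force: 30.0
t: 4.62
eef_pos: [594.0, 127.1, 50.0]
tcp_rot: [3.141, 0.0, 3.032]
ft_force: [-4.0, 0.6, 5.7]
opening: 0.651
grip_force: 30.0
t 4.62 eef [594.  127.1  50. ] [3.141 0.    3.032] F [-4.   0.6  5.7] open 0.651 grip 30.0 j6 -1.36
delta [ 1.1 -0.   1. ] turn -0.0
```

Scaled: -10 mm is -0.2, -5 mm is -0.1.

```bash
echo '{"motion":[[0,0,0.02,0,0.3],[-0.1,0,0.02,0,0.3],[-0.2,0,0.02,0,0.3],[-0.3,0,0.02,0,0.3]]}' > m.json && python3 steer.py m.json; python3 go.py 641.5 121.9 49 3.032
```

```text
t: 4.95
eef_pos: [608.5, 125.6, 49.9]
tcp_rot: [3.141, -0.001, 3.032]
ft_force: [-10.3, 0.8, 18.3]
opening: 0.654
grip_force: 30.0
t 4.95 eef [608.5 125.6  49.9] [ 3.141e+00 -1.000e-03  3.032e+00] F [-10.3   0.8  18.3] open 0.654 grip 30.0 j6 -1.36
delta [-33.2  -0.    0.9] turn -0.0
```

Scaled: -18 mm is -0.36, -24 mm is -0.48.

```bash
echo '{"motion":[[-0.12,0,0,0,0.3],[-0.24,0,0,0,0.3],[-0.36,0,0,0,0.3],[-0.48,0,0,0,0.3]]}' > m.json && python3 steer.py m.json; python3 go.py 641.5 121.9 49 3.032
```

```text
t: 5.28
eef_pos: [632.4, 122.9, 50.0]
tcp_rot: [3.141, -0.001, 3.032]
ft_force: [-11.2, 0.4, 17.7]
opening: 0.655
grip_force: 30.0
t 5.28 eef [632.4 122.9  50. ] [ 3.141e+00 -1.000e-03  3.032e+00] F [-11.2   0.4  17.7] open 0.655 grip 30.0 j6 -1.37
delta [-9.2 -0.   1. ] turn -0.0
```

Scaled: -9 mm is -0.18, -6 mm is -0.12.

```bash
echo '{"motion":[[-0.06,0,0,0,0.3],[-0.12,0,0,0,0.3],[-0.18,0,0,0,0.3],[-0.18,0,0,0,0.3]]}' > m.json && python3 steer.py m.json; python3 go.py 641.5 121.9 49 3.032
```

```text
t: 5.62
eef_pos: [642.2, 121.8, 49.9]
tcp_rot: [3.141, 0.001, 3.032]
ft_force: [-4.8, -0.1, 12.7]
opening: 0.651
grip_force: 30.0
t 5.62 eef [642.2 121.8  49.9] [3.141e+00 1.000e-03 3.032e+00] F [-4.8 -0.1 12.7] open 0.651 grip 30.0 j6 -1.37
delta [ 0.7 -0.   0.9] turn -0.0
```

Scaled: -3 mm is -0.06, -1.5 mm is -0.03.

```bash
echo '{"motion":[[-0.03,0,0,0,0.3],[-0.06,0,0,0,0.3],[-0.06,0,0,0,0.3]]}' > m.json && python3 steer.py m.json; python3 - <<'E'
from h import *
q,e=env.read_camera("scene");cv2.imwrite("pics/s2.png",cv2.resize(q[110:230,250:410,::-1],(800,600)))
E
```

```text
t: 5.87
eef_pos: [644.7, 121.6, 49.9]
tcp_rot: [3.141, 0.0, 3.032]
ft_force: [-7.0, 0.3, 13.6]
opening: 0.65
grip_force: 30.0
```

View pics/s2.png

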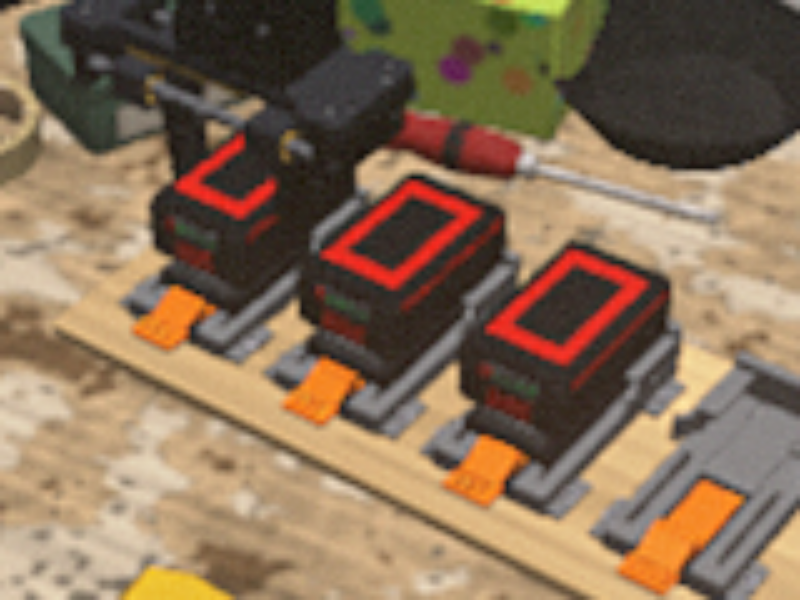

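The pack sits in the left dock at (230,220) with its orange catch at (172,318), much like its neighbours. I'll push a little more to confirm the stop.

Scaled: -2 mm is -0.04.

```bash
echo '{"motion":[[-0.04,0,0,0,0.3],[-0.04,0,0,0,0.3],[-0.04,0,0,0,0.3]]}' > m.json && python3 steer.py m.json
```

```text
t: 6.17
eef_pos: [646.2, 121.4, 49.9]
tcp_rot: [3.141, -0.0, 3.032]
ft_force: [-9.8, 0.2, 14.7]
opening: 0.649
grip_force: 30.0
```

```bash
echo '{"motion":[[-0.06,0,0,0,0.3],[-0.06,0,0,0,0.3],[-0.06,0,0,0,0.3]]}' > m.json && python3 steer.py m.json
```

```text
t: 6.42
eef_pos: [647.6, 121.3, 49.5]
tcp_rot: [-3.141, -0.004, 3.032]
ft_force: [-16.9, 1.7, 17.2]
opening: 0.653
grip_force: 30.0
```

Scaled: -130 mm is -2.6, -90 mm is -1.8.

```bash
echo '{"motion":[[0,0,0,0,0.8],[0,0,0,0,0.8],[0,0,0,0,0.8]]}' > m.json && python3 steer.py m.json; echo '{"motion":[[0,0,-0.3,0,0.8],[0,0,-1,0,0.8],[0,0,-1.8,0,0.8],[0,0,-2.6,0,0.8],[0,0,-2.6,0,0.8]]}' > m.json && python3 steer.py m.json; python3 go.py 397 -238 180 0.752
```

```text
t: 6.67
eef_pos: [650.2, 120.8, 48.5]
tcp_rot: [3.141, 0.001, 3.032]
ft_force: [0.2, 0.3, 0.8]
opening: 0.78
grip_force: 0.0
t: 7.08
eef_pos: [652.8, 121.0, 186.3]
tcp_rot: [3.139, 0.012, 3.032]
ft_force: [0.4, -1.0, 0.4]
opening: 0.8
grip_force: 0.0
t 7.08 eef [652.8 121.  186.3] [3.139 0.012 3.032] F [ 0.4 -1.   0.4] open 0.8 grip 0.0 j6 -1.38
delta [ 214.9 -384.9    3. ] turn 2.28
```

```bash
echo '{"motion":[[2.08,-3.7,0,2.4,0.8],[2.08,-3.7,0,2.4,0.8],[2.08,-3.7,0,2.4,0.8],[2.08,-3.7,0,2.4,0.8],[2.08,-3.7,0,2.4,0.9]]}' > m.json && python3 steer.py m.json|head -2; python3 go.py 388.3 -246.8 150 0.752
```

```text
t: 7.5
eef_pos: [527.2, -49.8, 178.2]
t 7.5 eef [527.2 -49.8 178.2] [3.141e+00 1.000e-03 2.426e+00] F [ 1.1 -0.9 -0.7] open 0.831 grip 0.0 j6 -1.07
delta [ -24.4 -239.8   28.2] turn 1.674
```

```bash
echo '{"motion":[[-0.36,-3.6,0,2.4,1],[-0.36,-3.6,0,2.4,1],[-0.36,-3.6,0,2.4,1],[-0.36,-3.6,0,2.4,1],[-0.36,-3.6,0,2.4,1]]}' > m.json && python3 steer.py m.json|head -2; python3 go.py 388.3 -246.8 150 0.752
```

```text
t: 7.92
eef_pos: [422.5, -199.9, 178.3]
t 7.92 eef [ 422.5 -199.9  178.3] [-3.142e+00  1.000e-03  1.823e+00] F [-0.  -0.4 -0.2] open 0.998 grip 0.0 j6 -0.83
delta [-36.8 -44.8  28.3] turn 1.071
```

Scaled: -44 mm is -0.88, -36 mm is -0.72, 0.6 rad is 2.4.

```bash
echo '{"motion":[[-0.72,-0.88,0,2.4,1],[-0.72,-0.88,0,2.4,1],[-0.72,-0.88,0,2.4,1],[-0.72,-0.88,0,2.4,1],[-0.72,-0.88,0,2.4,1]]}' > m.json && python3 steer.py m.json|head -2;  echo '{"motion":[[0,0,0,1.88,1],[0,0,0,1.88,1],[0,0,0,1.88,1],[0,0,0,1.88,1],[0,0,0,1.88,1]]}' > m.json && python3 steer.py m.json|head -2; python3 go.py 388.3 -246.8 24 0.752
python3 - <<'E'
from h import *
q,e=env.read_camera("scene");p,_=env.read_camera("top")
for n,i in(("scene",q),("top",p)):
    h=cv2.cvtColor(i,cv2.COLOR_RGB2HSV)
    for r in reds(n,i,lambda c:84 if c[:,0,1].mean()<(200 if n=="top" else 190) else 58):print(n,*r)
cv2.imwrite("pics/s3.png",cv2.resize(q[120:280,260:420,::-1],(600,600)))
E
```

```text
t: 8.33
eef_pos: [391.4, -243.7, 178.3]
t: 8.75
eef_pos: [391.7, -243.2, 178.2]
t 8.75 eef [ 391.7 -243.2  178.2] [ 3.141 -0.     0.757] F [0.6 0.3 0.4] open 1.001 grip 0.0 j6 0.11
delta [ -4.9   0.2 154.2] turn 0.005
scene [382. 270.] 58 [ 395.7 -238.7   79.2   47.4   43.4]
scene [456. 208.] 58 [ 646.7 -313.2  107.2   27.1   20.5]
scene [330. 156.] 84 [643.2  21.1  81.5  48.2  -6.5]
scene [300. 143.] 84 [655.8 118.8  80.7  48.5  -6.6]
top [356. 157.] 84 [634.2 -77.9  76.   44.9  -6.6]
top [315. 153.] 84 [644.5  21.6  77.9  46.3  -6.2]
top [275. 148.] 84 [657.2 119.1  78.6  46.4  -6.2]
top [442. 142.] 84 [ 673.2 -289.7   90.3   25.7   18.5]
```

View pics/s3.png

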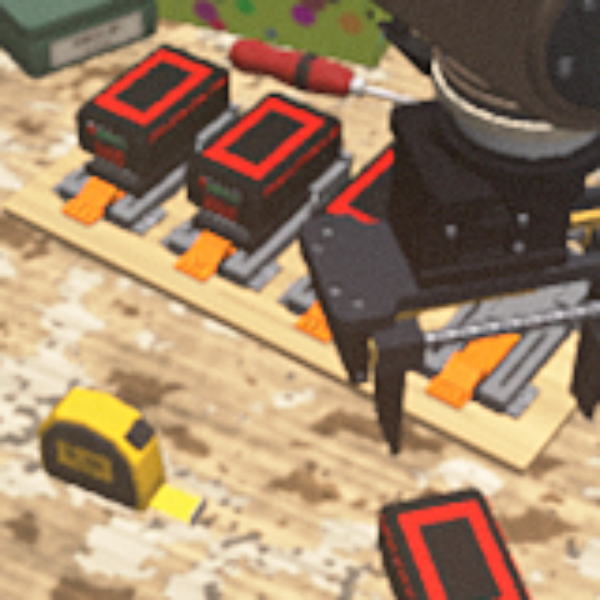

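The left spare measures about 2 mm further in than its docked neighbours, so it is at the stop, and its catch at (95,200) is up like theirs. Going down for the second spare.

```bash
echo '{"motion":[[-0.1,0,0.8,0,1],[-0.1,0,1.6,0,1],[-0.1,0,2.1,0,1],[-0.1,0,2.1,0,1]]}' > m.json && python3 steer.py m.json>/dev/null;echo '{"motion":[[0,0,0.5,0,1],[0,0,0.96,0,1],[0,0,0.96,0,1],[0,0,0.96,0,1]]}' > m.json && python3 steer.py m.json|head -2; python3 go.py 388.3 -246.8 24 0.752
```

```text
t: 9.52
eef_pos: [388.0, -246.4, 26.0]
t 9.52 eef [ 388.  -246.4   26. ] [-3.141  0.     0.763] F [ 0.3 -0.6  1. ] open 1.002 grip 0.0 j6 0.1
delta [-0.   0.5  2. ] turn 0.011
```

Scaled: 2 mm is 0.04, 0.01 rad is 0.04.

```bash
echo '{"motion":[[0,0,0.04,0.04,0.5],[0,0,0.04,0.04,0.3],[0,0,0.04,0.04,0.3],[0,0,0.04,0.04,0.3],[0,0,0.04,0.04,0.3]]}' > m.json && python3 steer.py m.json>/dev/null; echo '{"motion":[[0,0,0,0,0.3],[0,0,0,0,0.3],[0,0,0,0,0.3],[0,0,0,0,0.3]]}' > m.json && python3 steer.py m.json; echo '{"motion":[[0,0,-0.4,0,0.3],[0,0,-1.2,0,0.3],[0,0,-1.96,0,0.3],[0,0,-1.96,0,0.3]]}' > m.json && python3 steer.py m.json; python3 - <<'E'
from h import *
c=np.array([619.6,-177.5])-60*np.array([.9940,-.1097]);print(c)
E
python3 go.py 560 -170.9 120 -0.110
```

```text
t: 10.27
eef_pos: [387.9, -246.3, 23.7]
tcp_rot: [3.141, -0.0, 0.752]
ft_force: [-0.9, 0.6, 6.8]
opening: 0.652
grip_force: 30.0
t: 10.6
eef_pos: [389.5, -247.6, 126.5]
tcp_rot: [3.134, -0.001, 0.752]
ft_force: [2.0, -0.2, -2.9]
opening: 0.649
grip_force: 30.0
[ 559.96  -170.918]
t 10.6 eef [ 389.5 -247.6  126.5] [ 3.134e+00 -1.000e-03  7.520e-01] F [ 2.  -0.2 -2.9] open 0.649 grip 30.0 j6 0.11
delta [176.9  60.4   7.2] turn 0.862
```

Scaled: 10 mm is 0.2, 140 mm is 2.8, 0.6 rad is 2.4.

```bash
echo '{"motion":[[0.56,0.2,0,0.48,0.3],[1.12,0.4,0,0.96,0.3],[1.7,0.58,0,1.44,0.3],[2.26,0.78,0,1.92,0.3],[2.8,0.96,0,2.4,0.3]]}' > m.json && python3 steer.py m.json>/dev/null; python3 go.py 560 -170.9 120 -0.110
```

```text
t 11.02 eef [ 523.9 -184.8  120.4] [-3.141e+00  1.000e-03  1.460e-01] F [-0.1 -1.1 -4.7] open 0.651 grip 30.0 j6 0.97
delta [37.8 -8.5  0.4] turn 0.256
```

```bash
echo '{"motion":[[0.36,-0.08,0,0.48,0.3],[0.74,-0.18,0,1,0.3],[0.74,-0.18,0,1,0.3],[0.74,-0.18,0,1,0.3]]}' > m.json && python3 steer.py m.json>/dev/null; python3 go.py 560 -170.9 70 -0.110; python3 - <<'E'
from h import *
q,e=env.read_camera("scene");cv2.imwrite("pics/s4.png",cv2.resize(q[120:280,300:460,::-1],(600,600)))
E
```

```text
t 11.35 eef [ 558.  -170.6  120. ] [-3.141e+00  2.000e-03 -9.600e-02] F [-0.  -0.3 -3.8] open 0.649 grip 30.0 j6 1.26
delta [ 2.1  0.1 50. ] turn 0.014
```

View pics/s4.png

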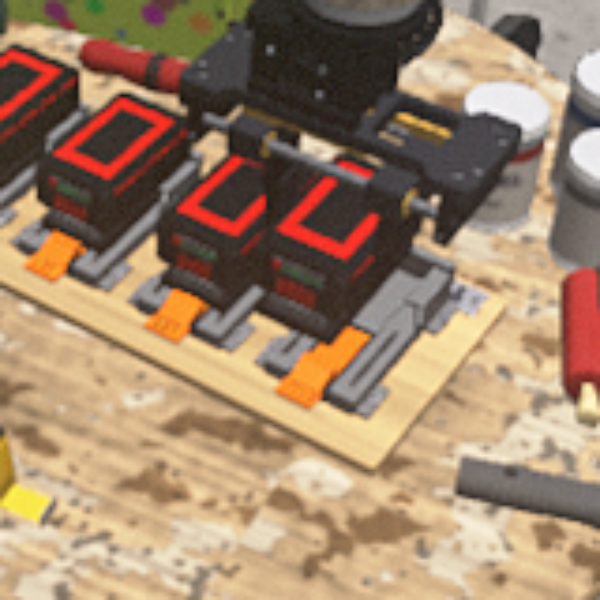

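The second pack is held level above the right dock at (330,250), with the catch at (320,370) below it and clear of the docked neighbour. Descending.

```bash
echo '{"motion":[[0.04,0,0.5,0.04,0.3],[0.04,0,1,0.04,0.3],[0.04,0,1,0.04,0.3],[0.04,0,1,0.04,0.3]]}' > m.json && python3 steer.py m.json >/dev/null; python3 go.py 560 -170.9 50 -0.110
```

```text
t 11.73 eef [ 558.9 -171.7   70.6] [-3.141e+00  3.000e-03 -1.070e-01] F [ 0.8  0.2 -3.7] open 0.651 grip 30.0 j6 1.27
delta [ 1.1 -0.9 20.6] turn 0.003
```

Scaled: 20 mm is 0.4, 18 mm is 0.36.

```bash
echo '{"motion":[[0.02,-0.02,0.1,0,0.3],[0.02,-0.02,0.2,0,0.3],[0.02,-0.02,0.28,0,0.3],[0.02,-0.02,0.36,0,0.3],[0.02,-0.02,0.4,0,0.3]]}' > m.json && python3 steer.py m.json >/dev/null; echo '{"motion":[[0,0,0.02,0,0.3],[0,0,0.02,0,0.3]]}' > m.json && python3 steer.py m.json>/dev/null;  python3 go.py 609.2 -176.4 50 -0.110
```

```text
t 12.32 eef [ 561.1 -170.7   50.6] [ 3.142  0.    -0.108] F [-4.9 -0.8  4.8] open 0.65 grip 30.0 j6 1.27
delta [48.5  0.5  0.6] turn 0.002
```

Scaled: 15 mm is 0.3, 10 mm is 0.2.

```bash
echo '{"motion":[[0,0,0.03,0,0.3],[0.1,0,0.03,0,0.3],[0.2,0,0.03,0,0.3],[0.3,0,0.03,0,0.3]]}' > m.json && python3 steer.py m.json; python3 go.py 609.2 -176.4 50 -0.110
```

```text
t: 12.65
eef_pos: [575.8, -172.1, 49.8]
tcp_rot: [-3.141, 0.001, -0.108]
ft_force: [-8.5, 1.3, 12.9]
opening: 0.648
grip_force: 30.0
t 12.65 eef [ 575.8 -172.1   49.8] [-3.141e+00  1.000e-03 -1.080e-01] F [-8.5  1.3 12.9] open 0.648 grip 30.0 j6 1.28
delta [33.6  0.6 -0.2] turn 0.002
```

Scaled: 24 mm is 0.48, 18 mm is 0.36.

```bash
echo '{"motion":[[0.12,0,0.01,0,0.3],[0.24,0,0.01,0,0.3],[0.36,0,0.01,0,0.3],[0.48,0,0.01,0,0.3]]}' > m.json && python3 steer.py m.json; python3 go.py 609.2 -176.4 50 -0.110
```

```text
t: 12.98
eef_pos: [599.6, -174.7, 49.8]
tcp_rot: [-3.142, 0.001, -0.108]
ft_force: [-10.7, 0.7, 17.6]
opening: 0.649
grip_force: 30.0
t 12.98 eef [ 599.6 -174.7   49.8] [-3.142e+00  1.000e-03 -1.080e-01] F [-10.7   0.7  17.6] open 0.649 grip 30.0 j6 1.29
delta [ 9.7  0.6 -0.2] turn 0.002
```

Scaled: 12 mm is 0.24, 8 mm is 0.16.

```bash
echo '{"motion":[[0.08,0,0,0,0.3],[0.16,0,0,0,0.3],[0.24,0,0,0,0.3],[0.24,0,0,0,0.3]]}' > m.json && python3 steer.py m.json; python3 go.py 609.2 -176.4 50 -0.110
```

```text
t: 13.32
eef_pos: [611.7, -175.9, 49.6]
tcp_rot: [-3.141, 0.001, -0.108]
ft_force: [-9.2, 2.3, 14.7]
opening: 0.651
grip_force: 30.0
t 13.32 eef [ 611.7 -175.9   49.6] [-3.141e+00  1.000e-03 -1.080e-01] F [-9.2  2.3 14.7] open 0.651 grip 30.0 j6 1.3
delta [-2.4  0.7 -0.4] turn 0.002
```

Scaled: 3 mm is 0.06, 1.5 mm is 0.03.

```bash
echo '{"motion":[[0.03,0,0,0,0.3],[0.06,0,0,0,0.3],[0.06,0,0,0,0.3]]}' > m.json && python3 steer.py m.json|sed -n 2,4p; echo '{"motion":[[0.06,0,0,0,0.3],[0.06,0,0,0,0.3],[0.06,0,0,0,0.3]]}' > m.json && python3 steer.py m.json |sed -n 2,4p
```

```text
eef_pos: [612.7, -176.0, 49.3]
tcp_rot: [-3.141, 0.005, -0.108]
ft_force: [-18.1, 1.5, 18.2]
eef_pos: [615.0, -176.2, 48.8]
tcp_rot: [-3.14, 0.006, -0.108]
ft_force: [-20.0, 2.2, 14.7]
```

Units first: shifts go in units of 50 mm and turns go in units of 0.25 rad. So -120 mm is -2.4, -40 mm is -0.8.

```bash
echo '{"motion":[[0,0,0,0,0.78],[0,0,0,0,0.78],[0,0,0,0,0.78]]}' > m.json && python3 steer.py m.json|sed -n 2,5p; echo '{"motion":[[0,0,-0.3,0,0.78],[0,0,-1,0,0.78],[0,0,-1.8,0,0.78],[0,0,-2.6,0,0.78],[0,0,-2.6,0,0.78]]}' > m.json && python3 steer.py m.json|head -2;echo '{"motion":[[-0.8,0,-0.8,0,0.78],[-1.6,0,-0.8,0,0.78],[-2.4,0,-0.8,0,0.78],[-3.2,0,-0.8,0,0.78],[-4,0,-0.8,0,0.78]]}' > m.json && python3 steer.py m.json|head -2; echo '{"motion":[[0,1,0,0,0.78],[0,2,0,0,0.78],[0,3,0,0,0.78],[0,3,0,0,0.78],[0,3,0,0,0.78]]}' > m.json && python3 steer.py m.json|head -2; python3 - <<'E'
from h import *
q,e=env.read_camera("scene");p,_=env.read_camera("top")
for n,i in(("scene",q),("top",p)):
    for r in reds(n,i,lambda c:84):
        x,y=r[2][:2];print(n,*r,"local",round(.99396*x-.10973*y,1),round(.10973*x+.99396*y,1))
cv2.imwrite("pics/s5.png",np.hstack([cv2.resize(q[110:230,250:430,::-1],(450,300)),cv2.resize(p[120:220,245:420,::-1],(350,300))]))
print(env.state()["ft_force"].round(1),env.state()["t"])
E
```

```text
eef_pos: [618.5, -176.9, 48.6]
tcp_rot: [3.141, -0.001, -0.108]
ft_force: [0.6, 0.5, -0.3]
opening: 0.765
t: 14.48
eef_pos: [620.9, -177.7, 186.2]
t: 14.9
eef_pos: [422.3, -155.3, 218.3]
t: 15.32
eef_pos: [407.5, -309.2, 218.1]
scene [363. 171.] 84 [631.9 -78.1  81.   47.7  -7.3] local 636.7 -8.3
scene [330. 156.] 84 [643.2  20.8  81.5  48.8  -6.5] local 637.0 91.3
scene [300. 143.] 84 [656.1 118.8  81.3  48.3  -6.7] local 639.1 190.1
top [397. 161.] 84 [ 624.3 -178.5   76.4   44.4   -5.8] local 640.1 -108.9
top [356. 157.] 84 [634.1 -77.8  76.3  44.9  -6.6] local 638.8 -7.8
top [315. 153.] 84 [644.5  21.6  77.9  46.3  -6.2] local 638.2 92.2
top [275. 148.] 84 [657.2 119.4  78.7  46.6  -6.4] local 640.1 190.8
top [442. 141.] 84 [ 673.6 -289.6   91.1   25.7   18.7] local 701.3 -213.9
[-0.7  0.  -1.2] 15.4167
```

View pics/s5.png

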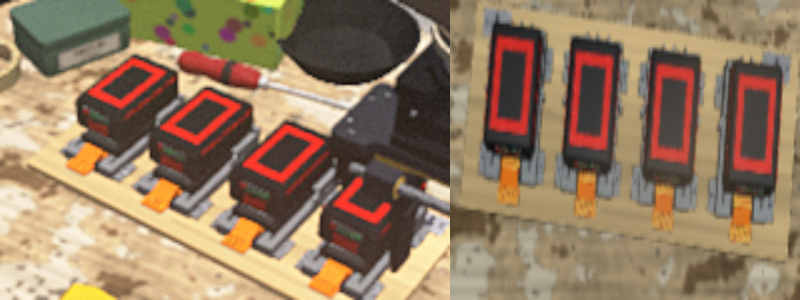

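All four packs are docked: both spares are at the same depth (local x 640.1), flat and in line. All the catches look alike and up.

```bash
python3 -c "
from cell import env
print(env.job_done())"
```

```text
the job is handed in; nothing more can be done
None
```

Both spare packs are home in the two empty outer docks, and both catches look up in the last pictures. I handed the job in at about 15.4 s of the 54 s allowed; no verdict came back.

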